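Turn the stirrer cassette round and try the dispenser pedal

TASK

The stirrer cassette was put into the counter-top dispenser back to front. Lift it out by its wooden handle, turn it half round, and lower it fully home again with the orange notched end towards the orange pedal, without dropping it; then press the pedal all the way down to its stop so that its nose dips into the notch, hold it there for a moment, and let it spring back up. Leave the purple mug, the tin and the lemon where they are.

Things in the scene. Friction and masses are not known exactly. Their poses are not given: they have to be found in the camera images.
- dispenser: Aluminium dispenser, fixed. Origin: on the worktop under the middle of its rectangular well; x along its length, pedal at its -x end; z up. Well 151 mm (x) by 89 mm (y) inside, floor 6 mm above the worktop, straight walls to 36 mm, then a short rim flaring outward to 45 mm. A base plate 6 mm thick, 101 mm wide, runs from x = -200 to +84 mm.
- cassette_handle (a point): Centre of the handle of the loose white cassette (0.35 kg): an upright wooden block 32 mm square, to be gripped across either pair of sides; it goes on 21 mm above this point and 23 below. The point is 92 mm above the worktop when the cassette is home. Cassette axes: z up, orange notched end at -x. Starts home, with -x away from the pedal: when turned, its x agrees with the dispenser's.
- cassette_notch (a point): Top middle of the outside of the cassette's orange end wall, in a U notch 34 mm wide, 38 deep; 73 mm (-x) from the handle point and 20 mm below it; home and turned it lies at (-73, 0, 72) mm in the dispenser's axes. Cassette: 146 mm long (x), 84 wide (2.5 mm play a side in the well), underside 86 mm below the handle point; side walls 46 mm high, end walls 66, stirrers inside to 38.
- pedal (a joint): Spring pedal, rad: 0 raised, 0.55 at its stop (pad level). Hinge parallel to the dispenser's y at x = -180, z = 20 mm; springs back by itself; about 3 N at the pad point starts it, 7 N brings it to the stop. Its steel nose swings down into the cassette's notch; a closed end there stops it at about 0.4. Raised, the nose is 125 mm high, at x = -145 to -98 mm, clear of a cassette lifted straight up.
- pedal_pad (a point): Middle of the top of the orange pedal pad (74 mm in x, 58 in y), where to press; 45 mm from the hinge. Raised, the pad slopes 0.55 rad up towards the well and this point is 47 mm above the worktop; at the stop it is 24 mm above the worktop and 9 mm nearer the well. The nose's post stands at the pad's well end, 27 mm from this point.
- purple_mug: Purple mug, 89 mm high, stands on the worktop; leave alone. Origin under its middle.
- tin: Food tin, 75 mm across and 58 mm high; leave alone. Origin under its middle.
- lemon: Lemon, 83 mm long, on the chopping board; leave alone.

How it is judged (in metres and radians):
On the way, in this order (a step that is already met when the one before it is completed fails the run):
1. the cassette is lifted clear of the well, at least 41 mm above its seat (z of cassette_handle in the frame of dispenser above 0.133 m), for 0.1 s.
2. the cassette is fully home the other way round, notched end at the pedal, and the pedal is still up (x of cassette_notch in the frame of dispenser below -0.068 m and z of cassette_handle in the frame of dispenser below 0.095 m and angle between cassette_handle's own z axis and vertical below 0.04 rad and value of joint pedal below 0.06 rad), for 0.3 s.
3. the pedal is pressed to its stop with the cassette home (value of joint pedal above 0.5 rad and x of cassette_notch in the frame of dispenser below -0.068 m and z of cassette_handle in the frame of dispenser below 0.095 m), for 0.2 s.
At the end, for the whole second after the job is handed in: The cassette rests fully home in the well (handle point within 3 mm of its 92 mm height, 6 mm of the well's middle, tilt under 0.04 rad) with its orange notched end at the pedal, still, and the pedal is back up (under 0.06 rad) (all of step 2 and horizontal distance between cassette_handle and dispenser below 0.006 m and linear speed of cassette below 0.02 m/s); the robot touches nothing.
It fails at once if the purple mug is pushed more than 25 mm (distance of purple_mug from where it was at the start of the episode above 0.025 m).
It fails at once if the tin is pushed more than 25 mm (distance of tin from where it was at the start of the episode above 0.025 m).
It fails at once if the lemon is pushed more than 25 mm (distance of lemon from where it was at the start of the episode above 0.025 m).
It fails at once if the cassette is dropped (falls freely faster than 0.7 m/s, about 25 mm) (linear speed of cassette above 0.7 m/s and contact force between each of the arm, the fingers and cassette below 0.1 N).
It also fails if it takes over 53 s, if anything falls off the work surface, if the arm or the gripper's body presses on something with over 40 N, if the wrist force passes 120 N, or if a joint passes its speed limit or range.

ROBOT

A 6-joint arm with a two-finger parallel gripper is mounted at the origin on a cart in front of the work surface, level with it; the furniture and walls round the work are solid. World frame = base frame: x ahead of the robot, y to its left, z up, the work surface at z = 0. Lengths are in mm, angles in rad, forces in N, time in s.
With the tool pointing down it reaches from about 275 to 850 mm from the base axis. Payload 19 kg.
Tool frame: the origin (TCP) lies at the very end of the fingers, on their centre line; the grasp point (between the pads) lies 19 mm behind it; z points along the fingers, y is the line along which they close (so a half turn about z gives the same grasp; the last joint's range is limited). The gripper opens to 85 mm and grips with 20 to 120 N. Pads are 22 mm wide; open, the fingers measure 114 mm over their backs; the gripper's body (76 mm by 85 mm) begins 54 mm behind the grasp point. The pads swing forward as they close: fully open they stand 13 mm farther back than shut.
Start: joints at [-1.367, 0.15, 1.437, -0, 1.554, -0.134], TCP at [190.535, -542.482, 231.267] pointing down, gripper open.
Joint ranges: [-2.8, 2.8], [-0.68, 2.1], [0.12, 2.68], [-1.39, 4.53], [0.16, 2.79], [-2.81, 2.81]. Speed limits (rad/s): [1.89, 1.89, 2.22, 3.01, 3.01, 3.01].

INTERFACE

Orientations are given as a unit quaternion [x, y, z, w].
In Python, from plant import arm, viewer, workorder gives the robot as it stands.
- The arm moves only by the shell command python3 -m handwheel 'ROWS' [FORCE]. ROWS is JSON, a list of rows, each an object with "travel": the shift along the tool's x, y, z each as a share of 50 mm, from -1 to 1, a list of three; "angular": the turn, a rotation vector about the tool's x, y, z each as a share of 4 degrees, from -1 to 1, a list of three; "gripper": the closure in counts, from 0 (fully open) to 255 (shut). In form: [{"travel": [dx, dy, dz], "angular": [rx, ry, rz], "gripper": gripper}, ...]. A call has 1 to 20 rows; each row shifts and turns the commanded pose from where the row before left it, along the tool's axes as they then stand; what a row does not reach is not made up. A row lasts 1/10 s, in which the tool goes at most 50 mm and 8.59 degrees, less where a joint would pass 70% of its speed; a pose out of reach is approached as far as the arm can. A call with a number of a shift or a turn outside -1 to 1 is refused whole. A call with a gripper value outside its range is refused whole. The fingers move at their own pace and stop on an object; FORCE is the grip in N (left out, the last holds). Time passes only in rows, so rows that do not move let the fingers close. It gives the time, the measured TCP pose, the force, the opening and the grip force at its end, in the units of the state.
- arm.get_state(): the state, without advancing time (a new reading comes with each control period).
- viewer.capture(name): name is "side" or "top" or "wrist"; returns the picture (400x640x3 uint8, blue, green, red); there is no depth.
- viewer.camera_params(name): a dict with "mtx" (3x3 intrinsics, pixels), "R" (3x3) and "t" (3): a world point X has camera coordinates R X + t; the wrist camera has in their place "hand_eye" (4x4, takes a point from camera to tool coordinates, whose origin is the TCP and whose axes are the flange's). Camera axes: x right, y down, z forward; pixel columns grow to the right and rows downward; lengths in mm; the calibration is good to about 2 mm. A picture is of the moment at which its call begins: read the wrist's pose just before it. camera_params takes no time and is no camera call.
- workorder.job_done(): hands the job in; it is judged then, once.
The state is a dict: "t": time; "joint_positions": joint angles; "qd": joint speeds; "joint_torque": joint torques, N m; "position": TCP position; "tcp_rot": TCP orientation; "wrist_force": force on the tool from outside, world axes, zero at the start; "moment": the same for the moment, N m; "gripper_width": finger opening in mm; "gripper_force": force on a finger pad.
Only numpy, scipy, OpenCV 4.12 (cv2) and the standard library are available. Lean on these libraries where they do the work, as an engineer would, in place of code of your own. Each camera call takes 0.05 s, during which the arm holds its last target. There are 200 camera calls.

## Working session

There is one attempt and no reset: what is moved stays moved. The work goes in short steps, Python scripts to look and compute and a shell command to move; the robot and the scene stay as the last step left them, time stands still between calls to the robot, and variables do not carry over. Pictures are saved under pics/ and viewed, at most 14 in all, crops included, and the job is handed in when it is done.

```bash
mkdir -p pics; ls; python3 - <<'E'
from plant import arm, viewer
import cv2
print(arm.get_state())
for n in("side","top"):
    cv2.imwrite(f"pics/{n}0.png",viewer.capture(n)); print(n,viewer.camera_params(n))
print(viewer.camera_params("wrist"))
E
```

```text
pics
{'t': 0.0, 'joint_positions': array([-1.36698597e+00,  1.50996588e-01,  1.43804459e+00,  1.73623565e-05,
        1.55379825e+00, -1.33982085e-01]), 'qd': array([ 0.00024267, -0.00048357,  0.00011044, -0.00029564,  0.0001077 ,
        0.00087871]), 'joint_torque': array([-2.10409016e-04, -7.13057399e+01, -5.70869172e+01, -2.25316335e-04,
        8.74627236e-03,  6.58411318e-05]), 'position': array([ 190.50296102, -542.25880851,  230.66268252]), 'tcp_rot': array([ 9.85770741e-01,  1.68094195e-01, -1.30860485e-05, -6.23309855e-04]), 'wrist_force': array([-0.21997189, -0.07973167, -0.11445283]), 'moment': array([-0.03267126,  0.04611291, -0.02909993]), 'gripper_force': 0.0, 'gripper_width': 85.46617736465424}
side {'mtx': array([[428.47154535,   0.        , 316.72436361],
       [  0.        , 428.47154535, 197.86086513],
       [  0.        ,   0.        ,   1.        ]]), 'R': array([[ 0.49755616, -0.86733888,  0.01269375],
       [-0.35671173, -0.21792594, -0.90844099],
       [ 0.79069249,  0.4474724 , -0.41782034]]), 't': array([-402.20762958,  280.17690585, 1212.04112889])}
to
[... 191 characters left out ...]
-0.96152917,  0.00448562],
       [-0.90336803, -0.25964453, -0.34133697],
       [ 0.32937012,  0.08970157, -0.93993029]]), 't': array([-285.25311024,  520.27180987, 1535.30315313])}
{'mtx': array([[303.06143373,   0.        , 321.21341212],
       [  0.        , 303.06143373, 202.28276264],
       [  0.        ,   0.        ,   1.        ]]), 'hand_eye': array([[-7.27586944e-04, -9.46807198e-01, -3.21800561e-01,
         8.37170360e+01],
       [ 9.99999626e-01, -5.38276580e-04, -6.77259637e-04,
         6.78782960e-01],
       [ 4.68016593e-04, -3.21800933e-01,  9.46807235e-01,
        -1.43804414e+02],
       [ 0.00000000e+00,  0.00000000e+00,  0.00000000e+00,
         1.00000000e+00]])}
```

View pics/side0.png

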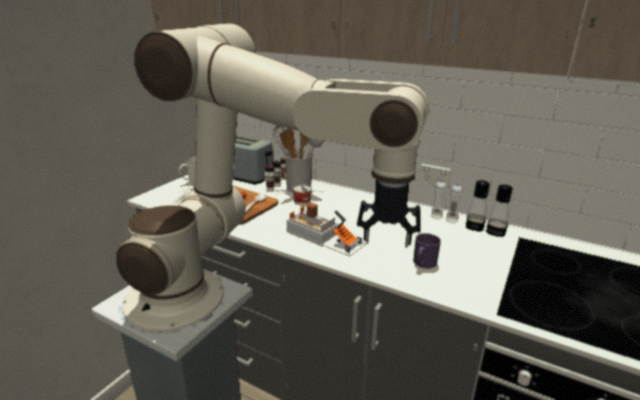

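View pics/top0.png

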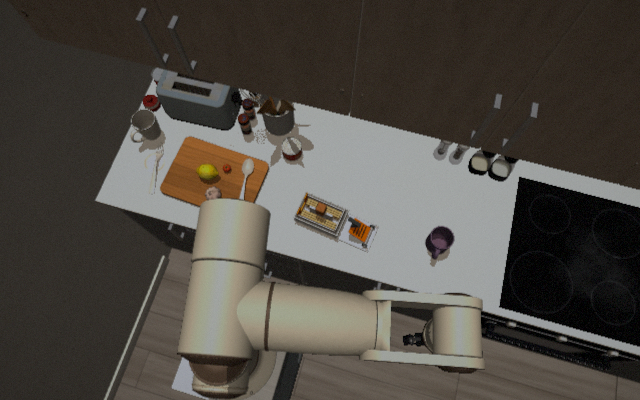

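The side view shows the dispenser at about (312,225), with the pedal at (345,235) on its right. In the top view the well is at (321,215), the handle top at (321,209), the pedal pad at (361,230) and the mug at (440,240). I'll enlarge both and measure.

```bash
cat > h.py <<'E'
import numpy as np, cv2
from plant import arm, viewer
from scipy.spatial.transform import Rotation as Ro
def ray(n,uv):
    p=viewer.camera_params(n); K=np.linalg.inv(p["mtx"])
    d=K@np.array([uv[0],uv[1],1.])
    if n=="wrist":
        s=arm.get_state(); T=np.eye(4); T[:3,:3]=Ro.from_quat(s["tcp_rot"]).as_matrix(); T[:3,3]=s["position"]
        M=T@p["hand_eye"]; return M[:3,3], M[:3,:3]@d
    return -p["R"].T@p["t"], p["R"].T@d
def onz(n,uv,z):
    o,d=ray(n,uv); return o+d*(z-o[2])/d[2]
E
python3 - <<'E'
from h import *
t=cv2.imread("pics/top0.png"); s=cv2.imread("pics/side0.png")
a=cv2.resize(t[180:260,280:390],None,fx=7,fy=7,interpolation=2)
cv2.imwrite("pics/topc.png",a)
print("handle",onz("top",(321,209),113),"pad",onz("top",(361,230),47),"mug",onz("top",(440,240),45))
E
```

```text
handle [ 516.22220643 -144.16153432  113.        ] pad [ 502.03875811 -291.03625098   47.        ] mug [ 542.77269055 -558.8784855    45.        ]
```

View pics/topc.png

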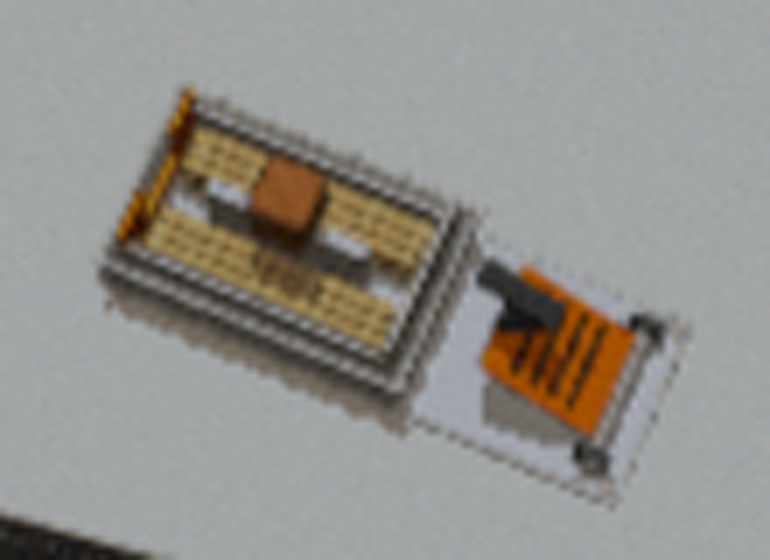

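The crop shows the orange notched end at the left, crop (155,165), away from the pedal. The handle top is at crop (290,195) and the pad at crop (570,345). Measured on planes, the handle is near (516,-144) and the pad near (502,-291), so the dispenser's x axis has a yaw of about 84.5°. I'll move above the handle with the fingers closing along the dispenser's length, which leaves joint 6 room for the half turn.

```bash
python3 -m handwheel '[{"travel":[0.676,-0.412,0],"angular":[0,0,0],"gripper":0},{"travel":[0.676,-0.412,0],"angular":[0,0,0],"gripper":0},{"travel":[0.676,-0.412,0],"angular":[0,0,0],"gripper":0},{"travel":[0.676,-0.412,0],"angular":[0,0,0],"gripper":0},{"travel":[0.676,-0.412,0],"angular":[0,0,0],"gripper":0},{"travel":[0.676,-0.412,0],"angular":[0,0,0],"gripper":0},{"travel":[0.676,-0.412,0],"angular":[0,0,0],"gripper":0},{"travel":[0.676,-0.412,0],"angular":[0,0,0],"gripper":0},{"travel":[0.676,-0.412,0],"angular":[0,0,0],"gripper":0},{"travel":[0.676,-0.412,0],"angular":[0,0,0],"gripper":0},{"travel":[0.676,-0.412,0],"angular":[0,0,0],"gripper":0},{"travel":[0.676,-0.412,0],"angular":[0,0,0],"gripper":0},{"travel":[0.676,-0.412,0],"angular":[0,0,0],"gripper":0},{"travel":[0,0,0],"angular":[0,0,1],"gripper":0},{"travel":[0,0,0],"angular":[0,0,1],"gripper":0},{"travel":[0,0,0],"angular":[0,0,1],"gripper":0},{"travel":[0,0,0],"angular":[0,0,1],"gripper":0},{"travel":[0,0,0],"angular":[0,0,1],"gripper":0},{"travel":[0,0,0],"angular":[0,0,1],"gripper":0},{"travel":[0,0,0],"angular":[0,0,0.2],"gripper":0}]'
python3 -m handwheel '[{"travel":[0,0,0],"angular":[0,0,0],"gripper":0},{"travel":[0,0,0],"angular":[0,0,0],"gripper":0}]'
python3 - <<'E'
from h import *
cv2.imwrite("pics/w1.png",viewer.capture("wrist"))
s=arm.get_state(); print(s["joint_positions"],Ro.from_quat(s["tcp_rot"]).as_matrix().round(4))
E
```

```text
t: 2.1
position: [516.2, -144.1, 231.0]
tcp_rot: [0.999, -0.048, -0.0, -0.0]
wrist_force: [-0.0, 0.2, -0.2]
gripper_width: 85.4
gripper_force: 0.0
t: 2.3
position: [516.3, -144.2, 231.2]
tcp_rot: [0.999, -0.047, -0.0, -0.0]
wrist_force: [0.9, -1.1, 0.6]
gripper_width: 85.3
gripper_force: 0.0
[-4.16151731e-01  6.93413773e-02  1.52716008e+00  7.26476221e-05
  1.54528807e+00  1.24831258e+00] [[ 9.956e-01 -9.350e-02 -2.000e-04]
 [-9.350e-02 -9.956e-01  1.000e-04]
 [-2.000e-04 -1.000e-04 -1.000e+00]]
```

View pics/w1.png

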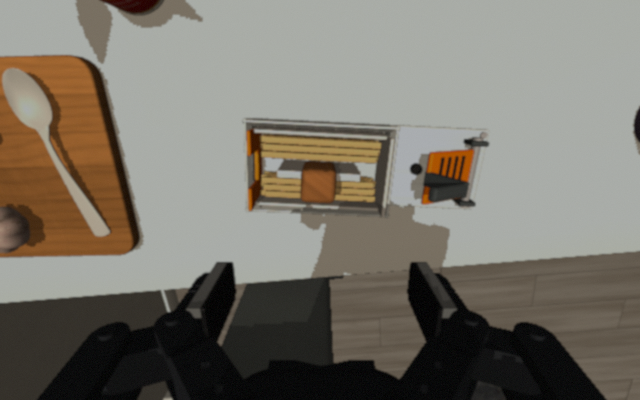

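The wrist view shows the handle at about (318,181), the well rim from (247,118) to (390,215), the pedal pad at (447,180) and the base plate's far end at (485,135). I'll zoom in for exact corners.

```bash
python3 - <<'E'
from h import *
im=cv2.imread("pics/w1.png")
hsv=cv2.cvtColor(im,cv2.COLOR_BGR2HSV)
cv2.imwrite("pics/w1c.png",cv2.resize(im[105:225,235:495],None,fx=3,fy=3,interpolation=2))
print(hsv[181,318],hsv[165,318],hsv[180,430],hsv[190,254])
E
```

```text
[ 13 178 142] [ 13 186  52] [42 30 43] [ 11 250  56]
```

View pics/w1c.png

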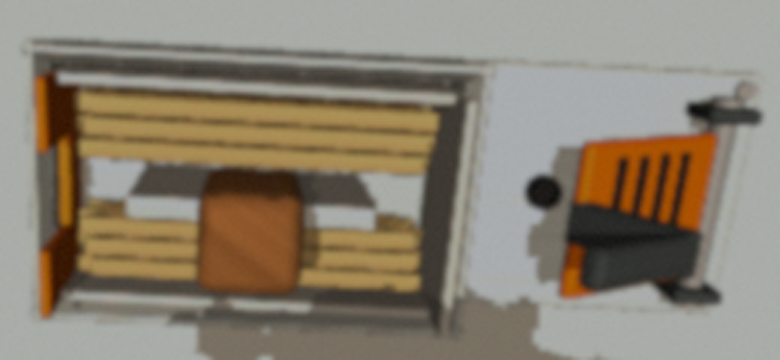

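```bash
python3 - <<'E'
from h import *
im=cv2.imread("pics/w1.png"); hsv=cv2.cvtColor(im,cv2.COLOR_BGR2HSV)
m=cv2.inRange(hsv,(5,130,95),(20,255,255)); m[:, :295]=0; m[:,345:]=0; m[:150]=0; m[215:]=0
n,l,st,c=cv2.connectedComponentsWithStats(m); k=1+st[1:,4].argmax(); print(st[k],c[k])
cnt=cv2.findContours((l==k).astype('u1'),0,1)[0][0]
print(onz("wrist",c[k],113).round(1))
b=cv2.boxPoints(cv2.minAreaRect(cnt)); B=np.array([onz("wrist",p,113)[:2] for p in b]); print(B.round(1),np.degrees(np.arctan2(*(np.roll(B,1,0)-B).T[::-1])).round(1))
print("rim z45")
P=np.array([onz("wrist",(235+u/3,105+v/3),45)[:2] for u,v in[(28,47),(487,68),(455,333),(42,318)]]);print(P.round(1),P.mean(0)); 
for a,b_ in[(0,1),(3,2)]:
    d=P[a]-P[b_];print(np.degrees(np.arctan2(d[1],d[0])),np.hypot(*d))
print("base far corners z6",[onz("wrist",(235+u/3,105+v/3),6)[:2].round(1) for u,v in[(758,75),(725,308)]])
E
```

```text
[ 295  170   50   33 1214] [318.22570016 186.60461285]
[ 526.2 -142.5  113. ]
[[ 543.2 -123.6]
 [ 539.2 -166.6]
 [ 509.4 -164.5]
 [ 513.6 -120. ]] [173.   84.6  -4.  -95.4]
rim z45
[[ 586.2  -69.5]
 [ 563.8 -229.9]
 [ 464.1 -216.1]
 [ 485.3  -57. ]] [ 524.8292073  -143.10589349]
82.05112256045938 161.96330366684182
82.38522316209082 160.4831817786127
base far corners z6 [array([ 546.7, -345.9]), array([ 448.7, -339.8])]
```

```bash
python3 -m handwheel '[{"travel":[0.17,-0.04,0.2],"angular":[0,0,0],"gripper":0},{"travel":[0,0,0.4],"angular":[0,0,0.6],"gripper":0},{"travel":[0,0,0.4],"angular":[0,0,0],"gripper":0},{"travel":[0,0,0.4],"angular":[0,0,0],"gripper":0},{"travel":[0,0,0],"angular":[0,0,0],"gripper":0},{"travel":[0,0,0],"angular":[0,0,0],"gripper":0},{"travel":[0,0,0],"angular":[0,0,0],"gripper":0}]'
python3 - <<'E'
from h import *
im=viewer.capture("wrist"); cv2.imwrite("pics/w2.png",im)
s=arm.get_state(); print(s["position"],Ro.from_quat(s["tcp_rot"]).as_matrix()[:,0])
hsv=cv2.cvtColor(im,cv2.COLOR_BGR2HSV)
m=cv2.inRange(hsv,(8,150,95),(17,235,200))
n,l,st,c=cv2.connectedComponentsWithStats(cv2.morphologyEx(m,cv2.MORPH_OPEN,np.ones((15,15))))
for k in range(1,n): print(st[k],c[k],onz("wrist",c[k],113).round(1))
E
```

```text
t: 3.05
position: [525.5, -143.1, 162.3]
tcp_rot: [0.998, -0.068, 0.001, 0.0]
wrist_force: [-0.7, 0.9, 0.4]
gripper_width: 85.7
gripper_force: 0.0
[ 525.53657381 -143.14424926  162.32211767] [ 0.99065717 -0.13636834  0.00142981]
[    0    72   103   233 13231] [ 39.6047162  204.33791852] [568.2  42.7 113. ]
[300 207  40  29 993] [317.62739174 219.35347432] [ 531.8 -141.7  113. ]
```

View pics/w2.png

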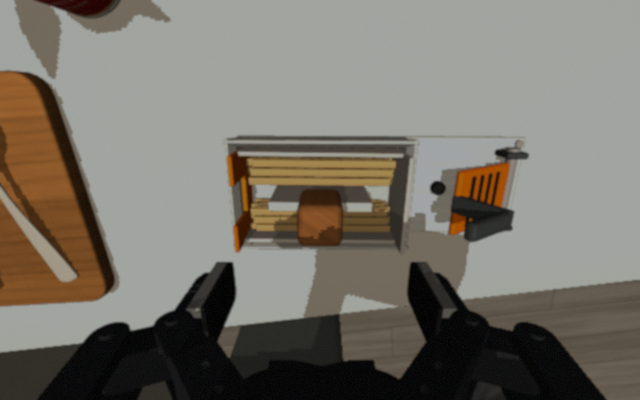

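The wrist view shows the handle at columns 299 to 342 and rows 190 to 246, with the rim square to the picture, so the yaw is good. The edge between the top face and the side face needs a finer look, so I'll use a numeric intensity profile.

```bash
python3 - <<'E'
from h import *
im=cv2.imread("pics/w2.png")
print("col profile 320 rows184..252",im[184:252,316:325].mean((1,2)).astype(int).tolist())
print("row 225 cols 290..350",im[222:229,290:350,2].mean(0).astype(int).tolist())
for v in(205,246): print(v,onz("wrist",(320.5,v),113).round(1))
P=np.array([onz("wrist",p,45)[:2] for p in[(227,137),(416,140),(407,251),(238,250)]]);print(P.round(1),P.mean(0).round(1))
d=P[0]-P[1];print(np.degrees(np.arctan2(d[1],d[0])))
E
```

```text
col profile 320 rows184..252 [109, 84, 60, 51, 47, 40, 32, 29, 29, 30, 30, 29, 30, 31, 31, 31, 31, 31, 32, 34, 40, 49, 59, 67, 72, 75, 77, 80, 82, 85, 86, 86, 85, 85, 85, 83, 83, 83, 83, 84, 84, 84, 85, 84, 83, 77, 68, 64, 61, 55, 53, 52, 52, 50, 48, 45, 44, 44, 43, 41, 41, 49, 68, 86, 96, 103, 106, 107]
row 225 cols 290..350 [89, 89, 89, 89, 88, 87, 80, 74, 82, 98, 107, 112, 116, 119, 120, 121, 122, 122, 123, 124, 125, 127, 129, 130, 131, 132, 133, 133, 134, 133, 133, 133, 133, 132, 131, 130, 125, 118, 115, 114, 113, 109, 108, 111, 118, 125, 124, 116, 109, 100, 88, 75, 73, 84, 91, 92, 91, 91, 91, 91]
205 [ 541.8 -145.   113. ]
246 [ 511.4 -140.8  113. ]
[[ 589.7  -71.4]
 [ 565.2 -230.1]
 [ 460.5 -217.6]
 [ 483.8  -56.7]] [ 524.8 -144. ]
81.22768811166809
```

```bash
python3 -m handwheel '[{"travel":[0.016,0,0.3],"angular":[0,0,0],"gripper":0},{"travel":[0,0,0.36],"angular":[0,0,0],"gripper":0},{"travel":[0,0,0.36],"angular":[0,0,0],"gripper":0},{"travel":[0,0,0.36],"angular":[0,0,0],"gripper":0},{"travel":[0,0,0.3],"angular":[0,0,0],"gripper":0},{"travel":[0,0,0],"angular":[0,0,0],"gripper":0},{"travel":[0,0,0],"angular":[0,0,0],"gripper":0}]' 60
python3 -m handwheel '[{"travel":[0,0,0],"angular":[0,0,0],"gripper":255},{"travel":[0,0,0],"angular":[0,0,0],"gripper":255},{"travel":[0,0,0],"angular":[0,0,0],"gripper":255},{"travel":[0,0,0],"angular":[0,0,0],"gripper":255},{"travel":[0,0,0],"angular":[0,0,0],"gripper":255},{"travel":[0,0,0],"angular":[0,0,0],"gripper":255},{"travel":[0,0,0],"angular":[0,0,0],"gripper":255},{"travel":[0,0,0],"angular":[0,0,0],"gripper":255}]' 60
```

```text
t: 3.8
position: [525.8, -143.1, 77.4]
tcp_rot: [0.998, -0.068, -0.0, -0.0]
wrist_force: [-0.1, -0.3, 0.9]
gripper_width: 85.5
gripper_force: 0.0
t: 4.6
position: [526.0, -143.2, 77.8]
tcp_rot: [0.998, -0.068, 0.0, 0.0]
wrist_force: [-1.1, 2.3, 5.4]
gripper_width: 31.5
gripper_force: 59.9
```

```bash
python3 -m handwheel '[{"travel":[0,0,-0.1],"angular":[0,0,0],"gripper":255},{"travel":[0,0,-0.2],"angular":[0,0,0],"gripper":255},{"travel":[0,0,-0.2],"angular":[0,0,0],"gripper":255},{"travel":[0,0,-0.2],"angular":[0,0,0],"gripper":255},{"travel":[0,0,-0.2],"angular":[0,0,0],"gripper":255},{"travel":[0,0,-0.2],"angular":[0,0,0],"gripper":255},{"travel":[0,0,-0.2],"angular":[0,0,0],"gripper":255},{"travel":[0,0,-0.1],"angular":[0,0,0],"gripper":255},{"travel":[0,0,0],"angular":[0,0,0],"gripper":255},{"travel":[0,0,0],"angular":[0,0,0],"gripper":255},{"travel":[0,0,0],"angular":[0,0,0],"gripper":255}]'
python3 - <<'E'
from h import *
im=viewer.capture("wrist"); cv2.imwrite("pics/w3.png",im)
print(arm.get_state()["joint_positions"])
E
```

```text
t: 5.7
position: [525.6, -143.0, 146.8]
tcp_rot: [0.998, -0.068, -0.0, -0.0]
wrist_force: [0.4, -0.4, -3.6]
gripper_width: 31.1
gripper_force: 59.9
[-4.07192864e-01  1.31887454e-01  1.63138701e+00  1.15469272e-04
  1.37917769e+00  1.30052442e+00]
```

View pics/w3.png

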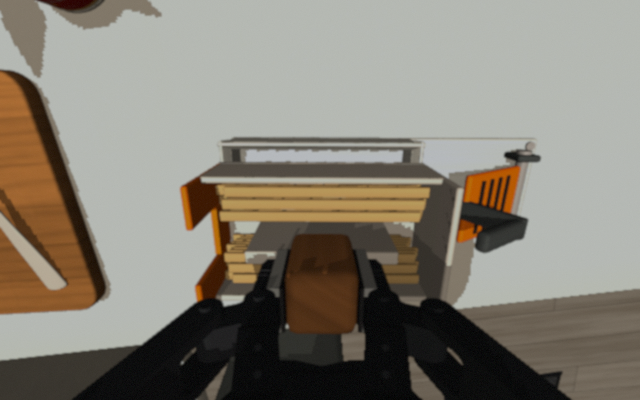

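The cassette is lifted and held level at the handle (320,285), with the orange end at the left (205,235) and the empty well behind it. Now the half turn, by negative tool z so joint 6 stays in range.

```bash
python3 -m handwheel '[{"travel":[0,0,0],"angular":[0,0,-0.5],"gripper":255},{"travel":[0,0,0],"angular":[0,0,-1],"gripper":255},{"travel":[0,0,0],"angular":[0,0,-1],"gripper":255},{"travel":[0,0,0],"angular":[0,0,-1],"gripper":255},{"travel":[0,0,0],"angular":[0,0,-1],"gripper":255},{"travel":[0,0,0],"angular":[0,0,-1],"gripper":255},{"travel":[0,0,0],"angular":[0,0,-1],"gripper":255},{"travel":[0,0,0],"angular":[0,0,-1],"gripper":255},{"travel":[0,0,0],"angular":[0,0,-1],"gripper":255},{"travel":[0,0,0],"angular":[0,0,-1],"gripper":255},{"travel":[0,0,0],"angular":[0,0,-1],"gripper":255},{"travel":[0,0,0],"angular":[0,0,-1],"gripper":255},{"travel":[0,0,0],"angular":[0,0,-1],"gripper":255},{"travel":[0,0,0],"angular":[0,0,-1],"gripper":255},{"travel":[0,0,0],"angular":[0,0,-1],"gripper":255},{"travel":[0,0,0],"angular":[0,0,-1],"gripper":255}]'
python3 -m handwheel '[{"travel":[0,0,0],"angular":[0,0,-1],"gripper":255},{"travel":[0,0,0],"angular":[0,0,-1],"gripper":255},{"travel":[0,0,0],"angular":[0,0,-1],"gripper":255},{"travel":[0,0,0],"angular":[0,0,-1],"gripper":255},{"travel":[0,0,0],"angular":[0,0,-1],"gripper":255},{"travel":[0,0,0],"angular":[0,0,-1],"gripper":255},{"travel":[0,0,0],"angular":[0,0,-1],"gripper":255},{"travel":[0,0,0],"angular":[0,0,-1],"gripper":255},{"travel":[0,0,0],"angular":[0,0,-1],"gripper":255},{"travel":[0,0,0],"angular":[0,0,-1],"gripper":255},{"travel":[0,0,0],"angular":[0,0,-1],"gripper":255},{"travel":[0,0,0],"angular":[0,0,-1],"gripper":255},{"travel":[0,0,0],"angular":[0,0,-1],"gripper":255},{"travel":[0,0,0],"angular":[0,0,-1],"gripper":255},{"travel":[0,0,0],"angular":[0,0,-1],"gripper":255}]'
python3 -m handwheel '[{"travel":[0,0,0],"angular":[0,0,-1],"gripper":255},{"travel":[0,0,0],"angular":[0,0,-1],"gripper":255},{"travel":[0,0,0],"angular":[0,0,-1],"gripper":255},{"travel":[0,0,0],"angular":[0,0,-1],"gripper":255},{"travel":[0,0,0],"angular":[0,0,-1],"gripper":255},{"travel":[0,0,0],"angular":[0,0,-1],"gripper":255},{"travel":[0,0,0],"angular":[0,0,-1],"gripper":255},{"travel":[0,0,0],"angular":[0,0,-1],"gripper":255},{"travel":[0,0,0],"angular":[0,0,-1],"gripper":255},{"travel":[0,0,0],"angular":[0,0,-1],"gripper":255},{"travel":[0,0,0],"angular":[0,0,-1],"gripper":255},{"travel":[0,0,0],"angular":[0,0,-1],"gripper":255},{"travel":[0,0,0],"angular":[0,0,-1],"gripper":255},{"travel":[0,0,0],"angular":[0,0,-1],"gripper":255},{"travel":[0,0,0],"angular":[0,0,-0.5],"gripper":255},{"travel":[0,0,0],"angular":[0,0,0],"gripper":255},{"travel":[0,0,0],"angular":[0,0,0],"gripper":255},{"travel":[0,0,0],"angular":[0,0,0],"gripper":255}]'
python3 - <<'E'
from h import *
im=viewer.capture("wrist"); cv2.imwrite("pics/w4.png",im)
s=arm.get_state();print(s["joint_positions"],s["position"],Ro.from_quat(s["tcp_rot"]).as_matrix().round(4).tolist())
E
```

```text
t: 7.35
position: [525.7, -143.0, 146.9]
tcp_rot: [0.89, 0.456, -0.0, -0.0]
wrist_force: [-0.2, -0.7, -4.3]
gripper_width: 31.4
gripper_force: 60.0
t: 8.85
position: [525.7, -143.1, 146.9]
tcp_rot: [0.542, 0.84, -0.0, -0.0]
wrist_force: [-0.6, 0.6, -4.1]
gripper_width: 31.3
gripper_force: 60.0
t: 10.65
position: [525.8, -143.1, 147.2]
tcp_rot: [0.069, 0.998, 0.0, -0.0]
wrist_force: [-0.4, 0.4, -4.9]
gripper_width: 31.0
gripper_force: 60.0
[-4.07204420e-01  1.31513870e-01  1.63096718e+00  5.18885519e-05
  1.37932751e+00 -1.84030118e+00] [ 525.74510294 -143.10301435  147.21126631] [[-0.9905, 0.1373, -0.0002], [0.1373, 0.9905, 0.0001], [0.0002, 0.0001, -1.0]]
```

View pics/w4.png

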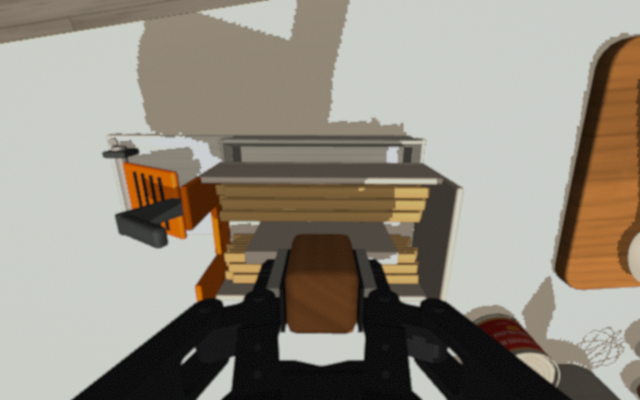

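The half turn is done. The orange end now faces the pedal, at (205,235), and the cassette is level. The rim spans (222,137) to (425,140), nearly the same as before the turn, so the axis is over the well's middle. A quick numeric check of the offset and yaw follows before lowering.

```bash
python3 - <<'E'
from h import *
for n in("w3","w4"):
    g=cv2.imread(f"pics/{n}.png").astype(float).mean(2)
    for c in(250,320,395):
        col=g[120:190,c-4:c+5].mean(1).astype(int); print(n,c,col.tolist())
for v in (137,180): print(v,[ (onz("wrist",(320,v),z)-arm.get_state()["position"]).round(1).tolist() for z in(45,121.5)])
E
```

```text
w3 250 [181, 181, 181, 181, 181, 181, 181, 181, 180, 181, 181, 181, 181, 181, 181, 178, 159, 122, 87, 76, 82, 106, 139, 165, 172, 152, 108, 86, 99, 132, 164, 178, 180, 179, 179, 180, 181, 183, 183, 183, 179, 160, 126, 103, 84, 73, 73, 73, 73, 73, 73, 74, 74, 74, 73, 77, 94, 131, 164, 179, 180, 170, 149, 119, 96, 87, 92, 114, 133, 140]
w3 320 [181, 181, 181, 181, 181, 181, 181, 181, 181, 181, 181, 181, 181, 181, 181, 178, 165, 135, 99, 80, 76, 88, 117, 152, 171, 157, 119, 89, 86, 103, 134, 164, 180, 183, 184, 184, 184, 184, 184, 184, 179, 159, 124, 102, 85, 74, 73, 73, 74, 73, 74, 74, 74, 74, 74, 75, 87, 121, 157, 175, 179, 174, 162, 140, 112, 93, 95, 108, 126, 138]
w3 395 [181, 181, 181, 181, 181, 181, 180, 181, 181, 181, 181, 181, 181, 181, 181, 181, 178, 160, 121, 87, 76, 84, 113, 152, 173, 170, 142, 103, 86, 97, 123, 152, 175, 183, 183, 183, 184, 184, 184, 184, 182, 168, 137, 104, 88, 78, 74, 74, 73, 74, 73, 74, 74, 74, 74, 74, 79, 103, 137, 164, 176, 175, 164, 139, 106, 91, 93, 100, 122, 137]
w4 250 [132, 132, 132, 132, 132, 132, 132, 132, 132, 133, 133, 132, 132, 130, 121, 99, 8
[... 298 characters left out ...]
32, 132, 132, 130, 122, 101, 81, 74, 77, 90, 109, 120, 117, 98, 75, 73, 94, 118, 126, 128, 128, 129, 130, 128, 125, 125, 128, 129, 128, 127, 125, 117, 102, 89, 77, 72, 71, 71, 72, 72, 72, 72, 72, 72, 72, 72, 78, 94, 114, 125, 126, 121, 113, 102, 86, 73, 73, 78, 87, 92]
w4 395 [204, 203, 201, 188, 164, 146, 136, 132, 132, 132, 132, 132, 132, 131, 123, 106, 87, 77, 75, 82, 99, 117, 118, 100, 75, 78, 120, 165, 189, 191, 184, 181, 181, 183, 186, 188, 189, 189, 189, 189, 189, 184, 161, 117, 83, 74, 72, 72, 72, 72, 72, 72, 73, 72, 72, 72, 78, 103, 145, 178, 197, 199, 189, 158, 108, 77, 79, 92, 115, 130]
137 [[-53.1, 6.2, -102.2], [-61.9, 7.7, -25.7]]
180 [[-18.0, 1.3, -102.2], [-37.7, 4.3, -25.7]]
```

The rim edge moved 2 px between the two views, so the well's middle lies about 0.9 mm towards tool +x. If the cassette was centred in the well at the start, it needs a shift of about 1.8 mm. I'll shift and then lower in stages, watching the force.

```bash
python3 -m handwheel '[{"travel":[0.036,0,0],"angular":[0,0,0],"gripper":255},{"travel":[0,0,0.2],"angular":[0,0,0],"gripper":255},{"travel":[0,0,0.2],"angular":[0,0,0],"gripper":255},{"travel":[0,0,0.16],"angular":[0,0,0],"gripper":255},{"travel":[0,0,0.06],"angular":[0,0,0],"gripper":255},{"travel":[0,0,0.06],"angular":[0,0,0],"gripper":255},{"travel":[0,0,0.06],"angular":[0,0,0],"gripper":255},{"travel":[0,0,0],"angular":[0,0,0],"gripper":255},{"travel":[0,0,0],"angular":[0,0,0],"gripper":255}]'
```

```text
t: 11.6
position: [524.1, -142.9, 110.5]
tcp_rot: [0.068, 0.998, 0.0, 0.0]
wrist_force: [0.4, 0.7, -3.6]
gripper_width: 31.5
gripper_force: 60.0
```

```bash
python3 -m handwheel '[{"travel":[0,0,0.04],"angular":[0,0,0],"gripper":255},{"travel":[0,0,0.04],"angular":[0,0,0],"gripper":255},{"travel":[0,0,0.04],"angular":[0,0,0],"gripper":255},{"travel":[0,0,0],"angular":[0,0,0],"gripper":255}]'
```

```text
t: 12.0
position: [523.9, -142.8, 104.0]
tcp_rot: [0.068, 0.998, 0.0, -0.0]
wrist_force: [0.6, 0.1, -3.6]
gripper_width: 31.3
gripper_force: 60.0
```

The underside is inside the straight walls with no contact force. I'll go down to the seat.

```bash
python3 -m handwheel '[{"travel":[0,0,0.1],"angular":[0,0,0],"gripper":255},{"travel":[0,0,0.1],"angular":[0,0,0],"gripper":255},{"travel":[0,0,0.1],"angular":[0,0,0],"gripper":255},{"travel":[0,0,0.1],"angular":[0,0,0],"gripper":255},{"travel":[0,0,0.06],"angular":[0,0,0],"gripper":255},{"travel":[0,0,0.03],"angular":[0,0,0],"gripper":255},{"travel":[0,0,0.02],"angular":[0,0,0],"gripper":255},{"travel":[0,0,0],"angular":[0,0,0],"gripper":255},{"travel":[0,0,0],"angular":[0,0,0],"gripper":255}]'
```

```text
t: 12.9
position: [524.1, -142.9, 79.0]
tcp_rot: [0.068, 0.998, 0.0, 0.0]
wrist_force: [-0.3, 0.1, -4.1]
gripper_width: 31.1
gripper_force: 60.0
```

```bash
python3 -m handwheel '[{"travel":[0,0,0.02],"angular":[0,0,0],"gripper":255},{"travel":[0,0,0.01],"angular":[0,0,0],"gripper":255},{"travel":[0,0,0.01],"angular":[0,0,0],"gripper":255},{"travel":[0,0,0],"angular":[0,0,0],"gripper":255},{"travel":[0,0,0],"angular":[0,0,0],"gripper":255}]'
```

```text
t: 13.4
position: [524.2, -143.0, 77.8]
tcp_rot: [0.068, 0.998, -0.0, 0.0]
wrist_force: [-4.4, 0.8, 9.5]
gripper_width: 31.4
gripper_force: 61.8
```

The cassette is seated, with the force reversed to +9.5 N. I'll release it, rise, shut the fingers and look.

```bash
python3 -m handwheel '[{"travel":[0,0,0],"angular":[0,0,0],"gripper":0},{"travel":[0,0,0],"angular":[0,0,0],"gripper":0},{"travel":[0,0,0],"angular":[0,0,0],"gripper":0},{"travel":[0,0,0],"angular":[0,0,0],"gripper":0},{"travel":[0,0,0],"angular":[0,0,0],"gripper":0},{"travel":[0,0,0],"angular":[0,0,0],"gripper":0},{"travel":[0,0,0],"angular":[0,0,0],"gripper":0},{"travel":[0,0,-0.2],"angular":[0,0,0],"gripper":0},{"travel":[0,0,-0.4],"angular":[0,0,0],"gripper":0},{"travel":[0,0,-0.6],"angular":[0,0,0],"gripper":0},{"travel":[0,0,-0.6],"angular":[0,0,0],"gripper":0},{"travel":[0,0,-0.6],"angular":[0,0,0],"gripper":255},{"travel":[0,-0.5,0],"angular":[0,0,0],"gripper":255},{"travel":[0,-0.5,0],"angular":[0,0,0],"gripper":255},{"travel":[0,0,0],"angular":[0,0,0],"gripper":255},{"travel":[0,0,0],"angular":[0,0,0],"gripper":255},{"travel":[0,0,0],"angular":[0,0,0],"gripper":255}]'
python3 - <<'E'
from h import *
im=viewer.capture("wrist"); cv2.imwrite("pics/w5.png",im)
s=viewer.capture("side"); cv2.imwrite("pics/s5.png",s)
a=im[100:300,60:500]; b=cv2.resize(s[195:260,275:385],None,fx=4,fy=4,interpolation=2)
c=np.zeros((200+260,440,3),'u1'); c[:200]=a; c[200:]=b; cv2.imwrite("pics/c5.png",cv2.resize(c,None,fx=1.3,fy=1.3))
E
```

```text
t: 15.1
position: [517.2, -191.9, 197.1]
tcp_rot: [0.068, 0.998, 0.0, 0.0]
wrist_force: [0.4, 0.7, -0.6]
gripper_width: 0.5
gripper_force: 0.0
```

View pics/c5.png

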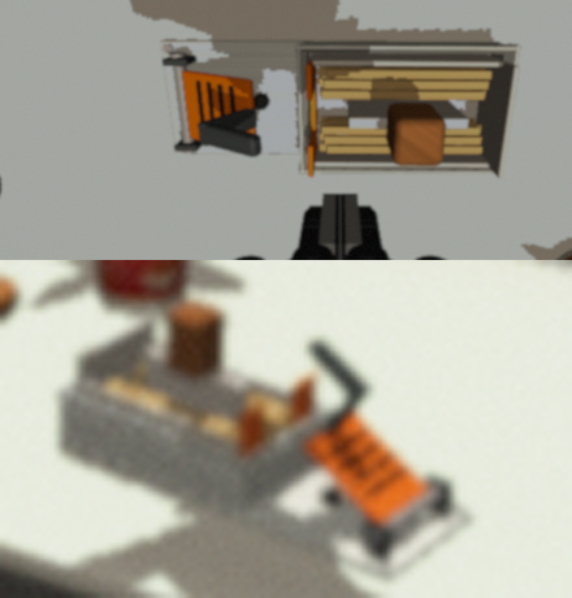

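The picture shows the cassette home with its orange notched end towards the pedal. The pedal is raised, and its post rises from the pad's well end (side crop 365,385) with the nose bent forward. I'll press from the hinge side with the shut fingers tilted 30°, square to the raised pad and clear of the post.

```bash
python3 -m handwheel '[{"travel":[0,-0.5,0],"angular":[0,0,0],"gripper":255},{"travel":[0,-0.5,0],"angular":[0,0,0],"gripper":255},{"travel":[0,-0.5,0],"angular":[0,0,0],"gripper":255},{"travel":[0,-0.5,0],"angular":[0,0,0],"gripper":255},{"travel":[0,-0.5,0],"angular":[0,0,0],"gripper":255},{"travel":[0,-0.5,0],"angular":[0,0,0],"gripper":255},{"travel":[0,0,0],"angular":[-1,0,0],"gripper":255},{"travel":[0,0,0],"angular":[-1,0,0],"gripper":255},{"travel":[0,0,0],"angular":[-1,0,0],"gripper":255},{"travel":[0,0,0],"angular":[-1,0,0],"gripper":255},{"travel":[0,0,0],"angular":[-1,0,0],"gripper":255},{"travel":[0,0,0],"angular":[-1,0,0],"gripper":255},{"travel":[0,0,0],"angular":[-1,0,0],"gripper":255},{"travel":[0,0,0],"angular":[-0.5,0,0],"gripper":255},{"travel":[0,0,0],"angular":[0,0,0],"gripper":255},{"travel":[0,0,0],"angular":[0,0,0],"gripper":255}]'
cat >> h.py <<'E'
ex=np.array([np.cos(np.radians(82.2)),np.sin(np.radians(82.2)),0]); ey=np.array([-ex[1],ex[0],0]); C=np.array([524.6,-143.2,0])
def disp(): # tcp in dispenser frame
    p=arm.get_state()["position"]-C; return np.array([p@ex,p@ey,p[2]])
def to(x,y,z): # shares of 50 mm in tool axes
    s=arm.get_state(); R=Ro.from_quat(s["tcp_rot"]).as_matrix()
    return R.T@(C+x*ex+y*ey+np.array([0,0,z])-s["position"])/50
E
python3 - <<'E'
from h import *
R=Ro.from_quat(arm.get_state()["tcp_rot"]).as_matrix()
print(disp(),R[:,2],"hover",to(-180,0,96).round(3),"pad dir",(R.T@ex).round(3))
im=viewer.capture("wrist"); cv2.imwrite("pics/w6.png",im)
E
```

```text
t: 16.8
position: [496.9, -340.8, 196.8]
tcp_rot: [0.066, 0.964, 0.258, 0.018]
wrist_force: [-0.4, 0.0, -0.0]
gripper_width: -0.0
gripper_force: 0.0
[-199.52742285    0.64007702  196.78727265] [ 0.06782976  0.49416748 -0.86671657] hover [-0.013 -0.667  1.942] pad dir [0.001 0.867 0.499]
```

View pics/w6.png

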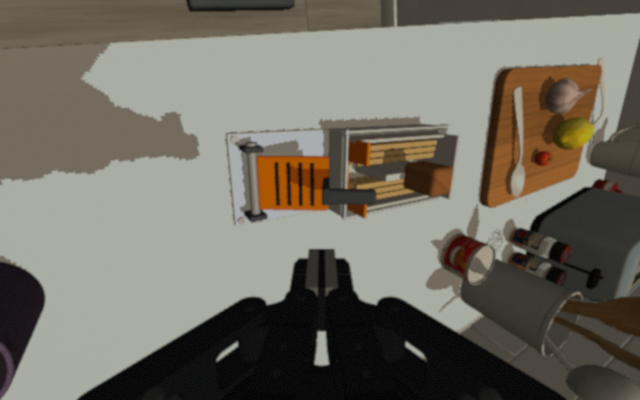

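The pad is at (293,183), square in the picture, with the post and nose seen end on at (350,197). The way to the pad is clear. I'll go to the hover point, then approach along the tool.

```bash
python3 -m handwheel '[{"travel":[0,-0.167,0.486],"angular":[0,0,0],"gripper":255},{"travel":[0,-0.167,0.486],"angular":[0,0,0],"gripper":255},{"travel":[0,-0.167,0.486],"angular":[0,0,0],"gripper":255},{"travel":[0,-0.167,0.486],"angular":[0,0,0],"gripper":255},{"travel":[0,0,0.4],"angular":[0,0,0],"gripper":255},{"travel":[0,0,0.4],"angular":[0,0,0],"gripper":255},{"travel":[0,0,0.26],"angular":[0,0,0],"gripper":255},{"travel":[0,0,0],"angular":[0,0,0],"gripper":255},{"travel":[0,0,0],"angular":[0,0,0],"gripper":255}]'
python3 - <<'E'
from h import *
print(disp().round(1),"contact",to(-150,0,43.5).round(3),"stop",to(-142,0,24).round(3),"wf")
E
```

```text
t: 17.75
position: [503.3, -295.4, 50.8]
tcp_rot: [0.066, 0.964, 0.258, 0.018]
wrist_force: [-0.3, -0.5, 0.1]
gripper_width: 0.1
gripper_force: 0.0
[-153.7    0.4   50.8] contact [-0.008 -0.009  0.164] stop [-0.008 -0.065  0.582] wf
```

```bash
python3 -m handwheel '[{"travel":[0,0,0.1],"angular":[0,0,0],"gripper":255},{"travel":[0,-0.01,0.1],"angular":[0,0,0],"gripper":255},{"travel":[0,-0.01,0.1],"angular":[0,0,0],"gripper":255},{"travel":[0,-0.02,0.1],"angular":[0,0,0],"gripper":255},{"travel":[0,0,0],"angular":[0,0,0],"gripper":255},{"travel":[0,0,0],"angular":[0,0,0],"gripper":255}]'
python3 - <<'E'
from h import *
print(disp().round(1),to(-142,0,24).round(3))
E
```

```text
t: 18.35
position: [504.5, -286.8, 32.0]
tcp_rot: [0.066, 0.964, 0.259, 0.018]
wrist_force: [1.6, 2.8, 7.7]
gripper_width: -0.1
gripper_force: 3.5
[-145.     0.5   32. ] [-0.009 -0.029  0.169]
```

```bash
python3 -m handwheel '[{"travel":[0,-0.02,0.035],"angular":[0,0,0],"gripper":255},{"travel":[0,-0.02,0.035],"angular":[0,0,0],"gripper":255},{"travel":[0,0,0],"angular":[0,0,0],"gripper":255},{"travel":[0,0,0],"angular":[0,0,0],"gripper":255}]'
```

```text
t: 18.75
position: [504.5, -286.5, 28.2]
tcp_rot: [0.066, 0.964, 0.259, 0.018]
wrist_force: [0.8, 5.3, 8.9]
gripper_width: -0.1
gripper_force: 4.4
```

```bash
python3 -m handwheel '[{"travel":[0,-0.02,0.035],"angular":[0,0,0],"gripper":255},{"travel":[0,-0.01,0.018],"angular":[0,0,0],"gripper":255},{"travel":[0,0,0],"angular":[0,0,0],"gripper":255},{"travel":[0,0,0],"angular":[0,0,0],"gripper":255}]'
```

```text
t: 19.15
position: [504.6, -286.3, 25.5]
tcp_rot: [0.066, 0.963, 0.259, 0.018]
wrist_force: [1.2, 6.7, 12.6]
gripper_width: -0.1
gripper_force: 6.6
```

```bash
python3 -m handwheel '[{"travel":[0,-0.01,0.018],"angular":[0,0,0],"gripper":255},{"travel":[0,-0.01,0.018],"angular":[0,0,0],"gripper":255},{"travel":[0,0,0],"angular":[0,0,0],"gripper":255},{"travel":[0,0,0],"angular":[0,0,0],"gripper":255}]'
python3 - <<'E'
from h import *
s=viewer.capture("side"); w=viewer.capture("wrist")
c=np.zeros((600,640,3),'u1'); c[:300]=w[80:380]; c[300:]=cv2.resize(s[190:265,270:390],(480,300),interpolation=2)[:, :640] if False else np.pad(cv2.resize(s[190:265,270:390],(480,300)),((0,0),(0,160),(0,0)))
cv2.imwrite("pics/c7.png",c); print(disp())
E
```

```text
t: 19.55
position: [504.7, -286.4, 24.8]
tcp_rot: [0.066, 0.963, 0.259, 0.018]
wrist_force: [-4.5, 6.9, 30.5]
gripper_width: 0.1
gripper_force: 15.1
[-144.53351462    0.28351938   24.79918122]
```

View pics/c7.png

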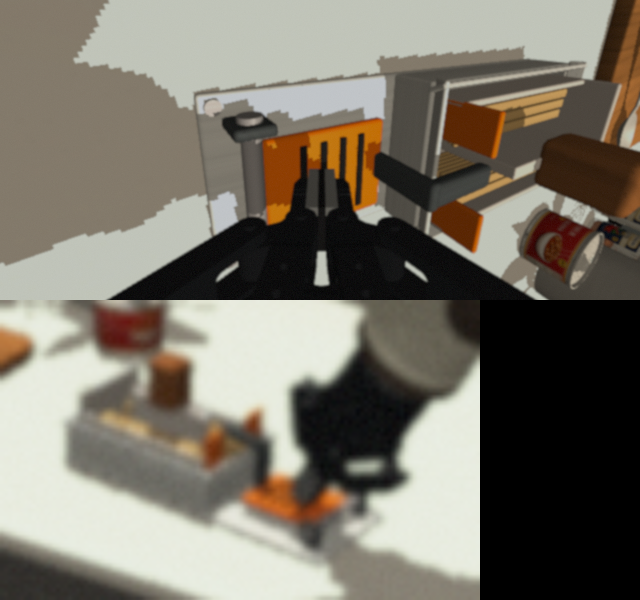

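The picture shows the pad level and the nose inside the orange notch at (450,190). The force jumped to 30 N over the last 0.7 mm, so the pedal is on its stop. I'll hold, then let it rise slowly and back off.

```bash
python3 -m handwheel '[{"travel":[0,0,0],"angular":[0,0,0],"gripper":255},{"travel":[0,0,0],"angular":[0,0,0],"gripper":255},{"travel":[0,0,0],"angular":[0,0,0],"gripper":255},{"travel":[0,0,0],"angular":[0,0,0],"gripper":255},{"travel":[0,0,-0.08],"angular":[0,0,0],"gripper":255},{"travel":[0,0,-0.1],"angular":[0,0,0],"gripper":255},{"travel":[0,0,-0.1],"angular":[0,0,0],"gripper":255},{"travel":[0,0,-0.1],"angular":[0,0,0],"gripper":255},{"travel":[0,0,-0.15],"angular":[0,0,0],"gripper":255},{"travel":[0,0,-0.3],"angular":[0,0,0],"gripper":255},{"travel":[0,0,-0.5],"angular":[0,0,0],"gripper":255},{"travel":[0,0,-0.6],"angular":[0,0,0],"gripper":255},{"travel":[0,0,-0.6],"angular":[0,0,0],"gripper":255},{"travel":[0,0,-0.4],"angular":[0,0,0],"gripper":255},{"travel":[0,0,0],"angular":[0,0,0],"gripper":255},{"travel":[0,0,0],"angular":[0,0,0],"gripper":255},{"travel":[0,0,0],"angular":[0,0,0],"gripper":255}]'
python3 - <<'E'
from h import *
s=viewer.capture("side"); w=viewer.capture("wrist")
c=np.zeros((600,640,3),'u1'); c[:300]=w[80:380]; c[300:]=np.pad(cv2.resize(s[190:265,270:390],(480,300)),((0,0),(0,160),(0,0)))
cv2.imwrite("pics/c8.png",c)
E
```

```text
t: 21.35
position: [493.9, -359.0, 148.6]
tcp_rot: [0.066, 0.964, 0.259, 0.017]
wrist_force: [0.6, -0.2, -0.2]
gripper_width: 0.3
gripper_force: 0.0
```

View pics/c8.png

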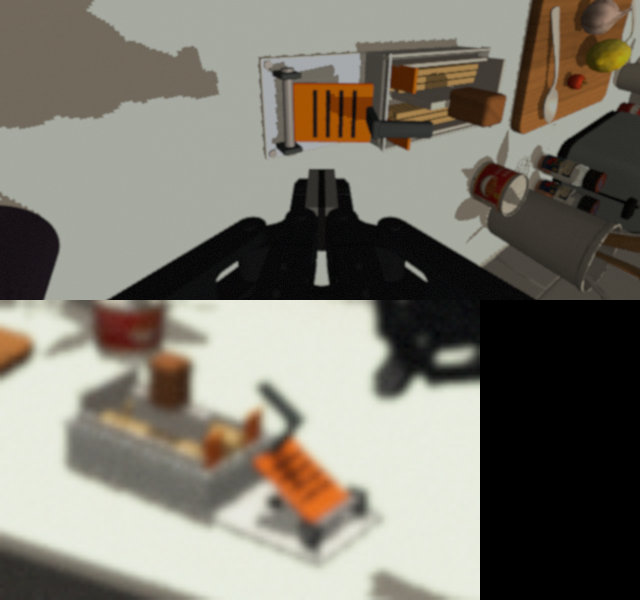

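The pedal is back up (side crop 310,480), the cassette is home with its orange end at the pedal, and the robot is clear. I'll hand it in.

```bash
python3 -c "
from plant import workorder
print(workorder.job_done())"
```

```text
the job is handed in; nothing more can be done
None
```

The cassette is turned and fully home, and the pedal was pressed to its stop, held and sprang back up; I handed the job in at about 21 s with the robot clear, and no verdict was returned.

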